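# Level the proofing bed with a spirit level

## Task

Lay the spirit level lengthwise on the middle of the small steel printing bed, between the two scribed lines, let go of it, and turn the levelling screw until the bubble rests between its two marks while the level is pressed down firmly on its thumb rest. Pressing takes up the bed's sprung play, so only the reading under pressure counts. Finish while still pressing the level down with the bubble centred, and leave the tape, ink bottle, roller and carved block alone.

Things in the scene. Friction and masses are not known exactly. Their poses are not given: they have to be found in the camera images.
- level: Aluminium spirit level, a loose bar 220 mm long, 30 wide, 30 tall, about 0.35 kg. Origin: centre of its underside; x along its length, z up. A grey thumb rest (44 x 28 mm) tops its middle, 36 mm above the underside. The green vial lies along the top, centred 64 mm from the middle towards +x, 80 mm long, its top at 38 mm. Grip it across its width at the middle.
- bubble (a joint): Position of the white bubble (20 mm long) along the vial, in m, from the middle between the two black marks (32 mm apart), positive towards the level's own +x, limits +-0.030. The bubble goes to the higher end: 1.5 mm for each 1 mrad of slope along the level; settles in about 1 s. It is wholly between its marks within +-5 mm.
- level_rest (a point): Centre of the thumb rest's top surface on the spirit level, 36 mm above its underside; axes as the level's.
- bed: Steel bed plate, 240 (x) by 150 (y) by 12 mm, hinged on a fixed base; origin on the hinge line at its -x end, 6 mm below its top; x runs to the levelling screw. Sprung play: unloaded, or with the level just lying on it, it sits 8 mrad higher at the screw end; pressing its middle with 3 to 7 N takes this up (1 mm there), onto a firm stop. A 60 mm wide ear reaches on under the screw's knob.
- bed_mid (a point): Centre of the bed's top surface, about 50 mm above the table; x from the hinge to the screw, z normal to the bed. Two fine black lines run along x at 30 mm either side of the middle: the level goes between them, its middle here.
- screw_grip (a point): On the upright axis of the levelling screw's black knob, at the top of its grip bar, 96 mm above the table and 190 mm from the bed's middle. The bar is 44 mm long along this point's x, 12 mm thick along y, 28 mm tall, on a 48 mm disc 8 mm thick. It turns with the knob and keeps its height.
- tape: Roll of tape, 90 mm across, 35 mm tall, lying flat; leave alone. Origin: centre of underside.
- ink: Ink bottle, 48 mm across, 95 mm tall; leave alone. Origin: centre of underside.
- brayer: Hand roller, rubber roller 100 mm wide with a handle, 36 mm tall; leave alone. Origin under the roller's middle.
- carved: Carved wooden block 100 x 70 x 18 mm; leave alone. Origin: centre of underside.
- screw: Levelling screw with its knob; origin on its axis, 36 mm below point screw_grip, same axes. Turned clockwise seen from above it raises the screw end of the bed by 8 mrad a rad (bubble 12 mm a rad towards the screw); counterclockwise lowers it. Friction 0.08 N m; it stays where it is left; may need up to about 3 rad of turning.
There are look-alikes about, which are no part of the job. There is more than one size of the level; the job needs the middle-sized.

How it is judged:
By the outcome, as a careful person would: the job done as asked, in the order asked, and still so for the second after the job is handed in, while the arm keeps its last pose, push and grip.
It also fails if it takes over 72 s, if anything falls off the work surface, if the arm or the gripper's body presses on something with over 40 N, if the wrist force passes 120 N, or if a joint passes its speed limit or range.

## Robot

A 7-joint arm with a two-finger parallel gripper is mounted at the origin on the work surface. World frame = base frame: x ahead of the robot, y to its left, z up, the work surface at z = 0. Lengths are in mm, angles in rad, forces in N, time in s.
With the tool pointing down it reaches from about 400 to 850 mm from the base axis. Payload 4.5 kg.
Tool frame: the origin (TCP) lies between the finger pads; the fingertips stand 14 mm ahead of it and the grasp point (between the pads) lies 5 mm behind it; z points along the fingers, y is the line along which they close (so a half turn about z gives the same grasp; the last joint's range is limited). The gripper opens to 85 mm and grips with 20 to 120 N. Pads are 22 mm wide; open, the fingers measure 114 mm over their backs; the gripper's body (76 mm by 85 mm) begins 54 mm behind the grasp point. The pads swing forward as they close: fully open they stand 13 mm farther back than shut.
Start: joints at [-1.202, 0.689, -0.195, 1.565, 0.157, 0.902, -0.215], TCP at [205.344, 590.328, 245.317] pointing down, gripper open.
Joint ranges: [-3.01, 3.01], [-0.46, 2.08], [-1.47, 1.51], [0.13, 2.56], [-1, 4.14], [0.04, 2.09], [-2.66, 2.66]. Speed limits (rad/s): [2.57, 2.57, 3.14, 3.14, 3.14, 3.14, 3.14].

## Interface

Orientations are given as a rotation vector (axis times angle).
In Python, from workcell import sense, get_image, camera_model, close_job, look_for gives the robot as it stands. The module is installed in compiled form; this text tells all that it offers.
- The arm moves only by the shell command python3 -m handwheel 'ROWS' [FORCE]. ROWS is JSON, a list of rows, each a list of 7 numbers: the shift along the tool's x, y, z in cm, then the turn, a rotation vector about the tool's x, y, z in degrees, then the closure in counts, from 0 (fully open) to 255 (shut). In form: [[x, y, z, rx, ry, rz, gripper], ...]. A call has 1 to 8 rows; each row shifts and turns the commanded pose from where the row before left it, along the tool's axes as they then stand; what a row does not reach is not made up. A row lasts 1/10 s, in which the tool goes at most 50 mm and 8.59 degrees, less where a joint would pass 70% of its speed; a pose out of reach is approached as far as the arm can. A call with a gripper value outside its range is refused whole. The fingers move at their own pace and stop on an object; FORCE is the grip in N (left out, the last holds). Time passes only in rows, so rows that do not move let the fingers close. It gives the time, the measured TCP pose, the force, the opening and the grip force at its end, in the units of the state.
- sense(): the state, without advancing time (a new reading comes with each control period).
- get_image(name): name is "scene" or "top" or "wrist"; returns the picture (480x640x3 uint8, red, green, blue); there is no depth.
- camera_model(name): a dict with "mtx" (3x3 intrinsics, pixels), "rvec" (rotation vector, rad) and "tvec" (3), from world to camera coordinates, as OpenCV has them. Camera axes: x right, y down, z forward; pixel columns grow to the right and rows downward; lengths in mm; the calibration is good to about 2 mm. A picture is of the moment at which its call begins: read the wrist's pose just before it. camera_model takes no time and is no camera call; for the wrist camera it gives the pose at the moment of the call.
- close_job(): hands the job in; it is judged then, once.
Trained networks look in the newest picture that a camera, given by its name, has taken for a name from the list of things; names that differ only in an ending like _2 or _b are one class to them, and where a whole thing is asked for, a point or a joint stands for the part that bears it (a point fixed in the world has none). Each returns a list of dicts, best first, with "confidence" (0 to 1); they miss things now and then, are a little off and sometimes report something else, mostly with a low value. They report only what shows in the picture. A call takes as long as a camera call. They do not tell look-alikes from the thing itself.
- look_for(query, camera): "box" ([left, top, width, height] in pixels, round what is visible of it).
The state is a dict: "time": time; "joint_pos": joint angles; "joint_vel": joint speeds; "tau": joint torques, N m; "eef_pos": TCP position; "tcp_rot": TCP orientation; "wrist_force": force on the tool from outside, world axes, zero at the start; "wrist_torque": the same for the moment, N m; "grip_width": finger opening in mm; "grip_force": force on a finger pad.
Only numpy, scipy, OpenCV 4.12 (cv2) and the standard library are available. Lean on these libraries where they do the work, as an engineer would, in place of code of your own. Each camera call takes 0.05 s, during which the arm holds its last target. There are 200 camera calls.

## Working session

There is one attempt and no reset: what is moved stays moved. The work goes in short steps, Python scripts to look and compute and a shell command to move; the robot and the scene stay as the last step left them, time stands still between calls to the robot, and variables do not carry over. Pictures are saved under pics/ and viewed, at most 10 in all, crops included, and the job is handed in when it is done.

```bash
mkdir -p pics; python3 - <<'E'
from workcell import *
import cv2,numpy as np
s=sense();print(s['time'],s['eef_pos'],s['tcp_rot'],s['grip_width'],s['wrist_force'])
for c in ['top','scene']:
    im=get_image(c);cv2.imwrite(f'pics/{c}0.png',im[:,:,::-1])
    m=camera_model(c);print(c,m['mtx'].tolist() if hasattr(m['mtx'],'tolist') else m['mtx'],m['rvec'],m['tvec'])
    for q in ['level','level_rest','bed','screw','tape','ink','brayer','carved']:
        print(q,[(r['box'],round(r['confidence'],2)) for r in look_for(q,c)][:4])
print(sense()['time'])
E
```

```text
0.0 [205.2092169  589.70053406 244.48196038] [-5.23275551e-01 -3.09754029e+00  2.81789055e-03] 85.35495236066376 [-0.62534373  0.35198962  0.10334044]
top [[585.7402603158608, 0.0, 325.71764270988416], [0.0, 585.7402603158608, 243.58203484408014], [0.0, 0.0, 1.0]] [ 2.1662232  -2.12951658  0.19152827] [ -49.39005879  503.22472301 1300.86040193]
level [([108.2, 315.1, 84.2, 129.8], 0.98), ([90.8, 232.1, 51.5, 58.4], 0.81), ([169.5, 189.6, 52.6, 91.7], 0.68)]
level_rest [([169.9, 191.5, 50.1, 90.6], 0.8), ([104.2, 317.3, 89.4, 125.6], 0.67)]
bed [([262.6, 189.4, 157.9, 99.7], 0.58)]
screw [([396.2, 258.5, 19.7, 23.1], 0.81)]
tape [([233.6, 119.2, 37.1, 36.5], 0.76)]
ink [([450.8, 153.5, 20.2, 28.8], 0.93), ([169.7, 189.7, 51.1, 93.7], 0.62)]
brayer [([490.5, 235.3, 47.9, 76.5], 0.94)]
carved [([164.2, 127.6, 33.9, 41.0], 0.55), ([168.6, 189.1, 52.1, 92.7], 0.3)]
scene [[483.65208417858304, 0.0, 319.2670871182737], [0.0, 483.65208417858304, 233.60108705629793], [0.0, 0.0, 1.0]] [ 2.24479004  0.69415988 -0.29187887] [-402.36706612 -154.96603354 1497.74492159]
level [([367.1, 155.2, 49.4, 12.0], 0.94), ([283.1, 119.4, 50.8, 61.5], 0.89), ([349.5, 176.5, 59.3, 45.7], 0.68), ([292.7, 358.1, 24.8, 41.3], 0.63)]
level_rest [([364.0, 157.1, 52.4, 9.5], 0.72), ([282.9, 120.2, 50.0, 58.3], 0.58), ([357.0, 173.4, 53.9, 49.4], 0.56)]
bed [([238.8, 215.2, 138.3, 83.7], 0.64)]
screw [([242.0, 258.4, 21.9, 22.8], 0.72)]
tape [([417.7, 238.1, 36.4, 35.5], 0.64)]
ink []
brayer [([148.7, 346.0, 74.0, 59.4], 0.82)]
carved [([430.3, 201.9, 46.7, 31.6], 0.58)]
0.9
```

View pics/top0.png

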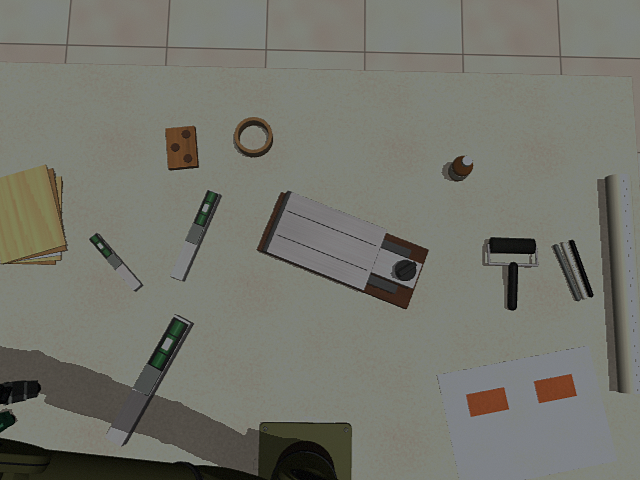

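View pics/scene0.png

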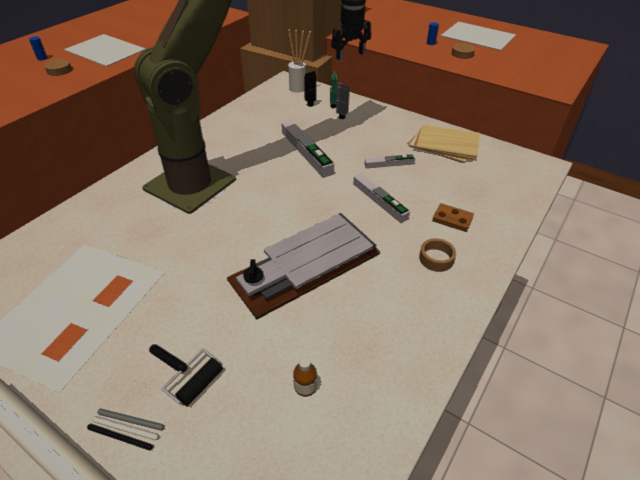

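The top view shows three levels: small at (115,262), middle at (196,235), large at (150,380). The middle one is about 95 px long, or roughly 215 mm, which fits 220 mm. Next is an enlarged crop to confirm that and to pick points.

```bash
cat > h.py <<'E'
import numpy as np,cv2
from workcell import *
def ray(c,p,m=None):
    m=m or camera_model(c);R=cv2.Rodrigues(np.array(m['rvec'],float))[0];t=np.array(m['tvec'],float).ravel()
    d=R.T@np.linalg.inv(np.array(m['mtx']))@np.array([p[0],p[1],1.]);return -R.T@t,d/np.linalg.norm(d)
def atz(c,p,z,m=None):
    o,d=ray(c,p,m);return o+d*(z-o[2])/d[2]
def tri(rs):
    A=sum(np.eye(3)-np.outer(d,d) for o,d in rs);b=sum((np.eye(3)-np.outer(d,d))@o for o,d in rs)
    X=np.linalg.solve(A,b);return X,max(np.linalg.norm((np.eye(3)-np.outer(d,d))@(X-o)) for o,d in rs)
def proj(c,X,m=None):
    m=m or camera_model(c);return cv2.projectPoints(np.array(X,float).reshape(-1,3),np.array(m['rvec'],float),np.array(m['tvec'],float),np.array(m['mtx']),None)[0].reshape(-1,2)
E
python3 - <<'E'
import cv2,numpy as np
a=cv2.imread('pics/top0.png')[180:320,160:440];b=cv2.imread('pics/scene0.png')[165:312,225:415]
a=cv2.resize(a,None,fx=2,fy=2,interpolation=3);b=cv2.resize(b,None,fx=2,fy=2,interpolation=3)
def br(x):return np.clip(x.astype(float)*1.5,0,255).astype('uint8')
o=np.zeros((280+294,560,3),'uint8');o[:280]=br(a);o[280:,:380]=br(b);cv2.imwrite('pics/c1.png',o)
E
```

```text
(no output)
```

View pics/c1.png

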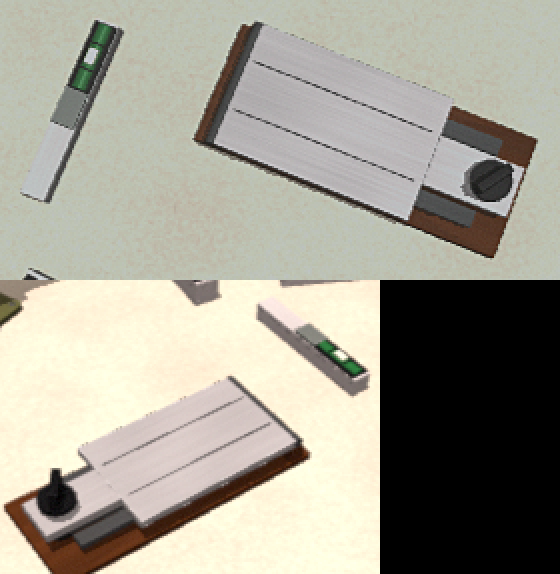

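The crop confirms the middle level at (195,233) in the top view: 220 mm class, with a grey thumb rest and the vial towards its upper end. The small and large look-alikes are ruled out. The bed's centre is at about (327,240) and the knob at about (407,270).

```bash
python3 - <<'E'
from h import *
T=lambda u,v:(160+u/2,180+v/2)
S=lambda u,v:(225+u/2,165+(v-280)/2)
P={'rest':((70,107),(312,334)),'vial':((92,55),(341,356)),'bed':((334.75,120.75),(189.25,448.25)),'bTL':((262,23),(300,440)),'bBL':((215,143),(232,378)),'bTR':((452,97),(145,525)),'bBR':((410,220),(80,450)),'knob':((492,181),(56,470))}
for k,(a,b) in P.items():
    X,e=tri([ray('top',T(*a)),ray('scene',S(*b))]);print(k,X.round(1),round(e,1))
for k,z,a in [('lv-',30,(35,197)),('lv+',30,(108,26)),('rest',36,(70,107)),('bed',50,(334.75,120.75)),('hinge',50,(238.5,83)),('end',50,(431,158.5)),('knob',96,(492,181)),('k1',96,(478,193)),('k2',96,(508,169))]: print(k,atz('top',T(*a),z).round(1))
for k,z,a in [('rest',36,(312,334)),('bed',50,(189.25,448.25)),('knob',96,(56,470))]: print(k,atz('scene',S(*a),z).round(1))
R=cv2.Rodrigues(sense()['tcp_rot'])[0];print(R.round(3))
m=camera_model('wrist');Rw=cv2.Rodrigues(m['rvec'])[0];c=-Rw.T@m['tvec'];print('cam in tool',R.T@(c-sense()['eef_pos']),(R.T@Rw.T).round(2),m['mtx'])
E
```

```text
rest [525.1 261.5  32.1] 2.3
vial [585.5 238.2  35. ] 1.6
bed [513.5 -42.7  41.1] 2.7
bTL [625.6  43.3  48.3] 3.3
bBL [486.9  94.9  47. ] 5.9
bTR [ 543.  -177.6   42. ] 2.0
bBR [ 402.  -128.    45.1] 4.3
knob [ 440.5 -212.   104.9] 3.7
lv- [418.9 294.8  30. ]
lv+ [620.1 221.2  30. ]
rest [522.5 259.2  36. ]
bed [509.9 -44.3  50. ]
hinge [551.5  66.3  50. ]
end [ 468.6 -154.1   50. ]
knob [ 438.9 -216.    96. ]
k1 [ 425.5 -200.6   96. ]
k2 [ 452.4 -233.7   96. ]
rest [528.6 259.   36. ]
bed [520.3 -48.   50. ]
knob [ 437.2 -203.5   96. ]
[[-0.944  0.329  0.   ]
 [ 0.329  0.944  0.   ]
 [-0.     0.    -1.   ]]
cam in tool [  74.43445572    1.02245174 -129.02225147] [[-0.   -0.96 -0.29]
 [ 1.   -0.   -0.  ]
 [ 0.   -0.29  0.96]] [[333.13259787   0.         318.34701945]
 [  0.         333.13259787 240.63496498]
 [  0.           0.           1.        ]]
```

```bash
python3 -m handwheel '[[-4.1,-2.1,0,0,0,0,0],[-4.1,-2.1,0,0,0,0,0],[-4.1,-2.1,0,0,0,0,0],[-4.1,-2.1,0,0,0,0,0],[-4.1,-2.1,0,0,0,0,0],[-4.1,-2.1,0,0,0,0,0],[-4.1,-2.1,0,0,0,0,0],[-4.1,-2.1,0,0,0,0,0]]'
python3 -m handwheel '[[-4,-2,2,0,0,0,0],[-4,-2,2,0,0,0,0],[0,0,0,0,0,8.5,0],[0,0,0,0,0,8.5,0],[0,0,0,0,0,8.5,0],[0,0,0,0,0,8.5,0],[0,0,0,0,0,8.5,0],[0,0,0,0,0,8.5,0]]'
python3 -m handwheel '[[0,0,0,0,0,8.5,0],[0,0,0,0,0,8.5,0],[0,0,0,0,0,8.5,0],[0,0,0,0,0,8.5,0],[0,0,0,0,0,8.5,0],[0,0,0,0,0,8.5,0],[0,0,0,0,0,8.5,0],[0,0,0,0,0,8.5,0]]'
python3 -m handwheel '[[0,0,0,0,0,8.5,0],[0,0,0,0,0,8.5,0],[0,0,0,0,0,8.5,0],[0,0,0,0,0,8.5,0],[0,0,0,0,0,8.5,0],[0,0,0,0,0,8.5,0],[0,0,0,0,0,8.5,0],[0,0,0,0,0,0,0]]'
python3 - <<'E'
from h import *
s=sense();print(s['joint_pos'],s['eef_pos']);R=cv2.Rodrigues(s['tcp_rot'])[0];print(R.round(3))
m=camera_model('wrist');im=get_image('wrist');cv2.imwrite('pics/w1.png',im[:,:,::-1])
np.save('w1.npy',np.r_[m['rvec'],m['tvec']]);print(m['rvec'],m['tvec'])
print([(r['box'],r['confidence']) for q in ('level','level_rest') for r in look_for(q,'wrist')])
E
```

```text
time: 1.7
eef_pos: [461.2, 322.4, 245.5]
tcp_rot: [0.523, 3.097, 0.001]
wrist_force: [0.3, 0.5, -0.1]
grip_width: 85.4
grip_force: 0.0
time: 2.5
eef_pos: [522.4, 260.0, 205.4]
tcp_rot: [-1.814, -2.565, -0.001]
wrist_force: [-0.1, 0.0, 0.7]
grip_width: 85.4
grip_force: 0.0
time: 3.3
eef_pos: [522.3, 260.2, 205.4]
tcp_rot: [-2.937, -1.113, -0.0]
wrist_force: [0.2, 0.3, -0.0]
grip_width: 85.4
grip_force: 0.0
time: 4.1
eef_pos: [522.2, 260.3, 205.0]
tcp_rot: [3.104, -0.482, -0.0]
wrist_force: [0.1, 0.6, 0.3]
grip_width: 85.7
grip_force: 0.0
[-0.91091194  0.78607724  0.6808114   1.76215166 -0.64678532  0.83099141
 -1.79911101] [522.19405342 260.2834947  205.04690394]
[[ 0.953 -0.303 -0.   ]
 [-0.303 -0.953 -0.   ]
 [ 0.     0.    -1.   ]]
[-1.73948118  2.38044284  0.34981896] [407.47028082 374.10573722 461.74257957]
[([331.2, 369.7, 43.0, 33.5], 0.97), ([295.2, 94.4, 43.4, 233.2], 0.82), ([92.4, 278.7, 157.3, 87.5], 0.76), ([300.1, 94.9, 39.4, 230.4], 0.95), ([92.1, 279.3, 156.6, 89.8], 0.85), ([331.1, 372.4, 43.8, 31.0], 0.57)]
```

View pics/w1.png

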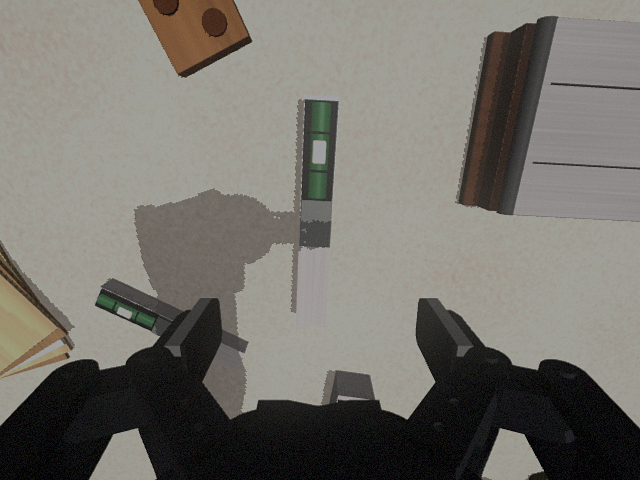

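The wrist view shows the middle level: far end at (320,100), thumb rest centre at about (316,224), and the bed's hinge edge at (535,115). The small level is at (170,310).

```bash
python3 - <<'E'
from h import *
s=sense();m=camera_model('wrist');R=cv2.Rodrigues(s['tcp_rot'])[0]
r=atz('wrist',(316,224),36,m);v0=atz('wrist',(320.5,101),36,m);r0=atz('wrist',(317,201),36,m);v1=atz('wrist',(315.5,246),36,m)
print(r,v0,r0,v1)
X,e=tri([ray('wrist',(316,224)),ray('top',(195,233.5))]);print('tri',X,e)
d=v0-v1;print('yaw',np.degrees(np.arctan2(d[1],d[0])),np.linalg.norm(v0-r),'tool yaw',np.degrees(np.arctan2(R[1,0],R[0,0])))
print('shift tool cm',R.T@(np.array([r[0],r[1],20])-s['eef_pos'])/10)
E
```

```text
[522.34980371 263.34532352  36.        ] [621.37251154 227.96690202  36.        ] [542.43911197 256.01602321  36.        ] [502.21940384 270.23342158  36.        ]
tri [522.39198393 261.67271577  33.43428293] 1.965928321713565
yaw -19.530839795787738 105.15288571899883 tool yaw -17.48770024000579
shift tool cm [-0.09009656 -0.31362712 18.52755571]
```

```bash
python3 -m handwheel '[[0,-0.25,3,0,0,2.1,0],[0,0,4,0,0,0,0],[0,0,4,0,0,0,0],[0,0,4,0,0,0,0],[0,0,3.3,0,0,0,0],[0,0,0,0,0,0,0],[0,0,0,0,0,0,255],[0,0,0,0,0,0,255]]' 50
python3 -m handwheel '[[0,0,0,0,0,0,255],[0,0,0,0,0,0,255],[0,0,0,0,0,0,255]]'
```

```text
time: 5.05
eef_pos: [524.6, 262.5, 24.3]
tcp_rot: [-3.093, 0.539, -0.005]
wrist_force: [-0.1, -0.6, 0.1]
grip_width: 58.9
grip_force: 0.0
time: 5.35
eef_pos: [524.1, 262.8, 24.0]
tcp_rot: [-3.093, 0.538, -0.003]
wrist_force: [-0.7, 0.9, 7.4]
grip_width: 28.8
grip_force: 50.7
```

```bash
python3 -m handwheel '[[0,0,-2,0,0,0,255],[0,0,-4,0,0,0,255],[0,0,-4,0,0,0,255],[0,0,-2,0,0,0,255],[1.3,4,0,0,0,0,255],[1.3,4,0,0,0,0,255],[1.3,4,0,0,0,0,255],[1.3,4,0,0,0,0,255]]'
python3 -m handwheel '[[1.3,4,0,0,0,0,255],[1.3,4,0,0,0,0,255],[1.5,4.7,0,0,0,0,255],[0,0,0,0,0,-8.1,255],[0,0,0,0,0,-8.1,255],[0,0,0,0,0,-8.1,255],[0,0,0,0,0,-8.1,255],[0,0,0,0,0,-8.1,255]]'
python3 -m handwheel '[[0,0,0,0,0,-8.1,255],[0,0,0,0,0,-8.1,255],[0,0,0,0,0,-8.1,255],[0,0,0,0,0,-8.1,255],[0,0,0,0,0,-8.1,255],[0,0,0,0,0,-8.1,255],[0,0,0,0,0,0,255]]'
python3 - <<'E'
from h import *
s=sense();print(s['joint_pos'],s['eef_pos']);R=cv2.Rodrigues(s['tcp_rot'])[0];print(np.degrees(np.arctan2(R[1,0],R[0,0])),s['grip_force'],s['grip_width'],R[:,2])
im=get_image('wrist');im2=get_image('top')
cv2.imwrite('pics/w2.png',np.hstack([cv2.resize(im,(800,600))])[:,:,::-1]);cv2.imwrite('pics/t2.png',im2[:,:,::-1])
E
```

```text
time: 6.15
eef_pos: [517.4, 92.8, 142.6]
tcp_rot: [-3.095, 0.538, -0.0]
wrist_force: [0.5, -0.4, -3.3]
grip_width: 29.2
grip_force: 50.3
time: 6.95
eef_pos: [513.2, -39.3, 142.6]
tcp_rot: [3.089, 0.574, -0.0]
wrist_force: [0.2, -0.3, -2.9]
grip_width: 28.9
grip_force: 50.7
time: 7.65
eef_pos: [513.2, -39.5, 142.5]
tcp_rot: [-2.584, -1.787, -0.0]
wrist_force: [-0.2, -0.2, -2.6]
grip_width: 28.9
grip_force: 50.5
[-0.06433774  0.71271324  0.08478272  1.99849809 -0.13203314  0.43545467
 -0.24091599] [513.24305607 -39.54863616 142.54914656]
69.33784027341258 50.539211332798004 28.9235369926512 [ 4.02694703e-05  1.61056231e-04 -9.99999986e-01]
```

View pics/w2.png

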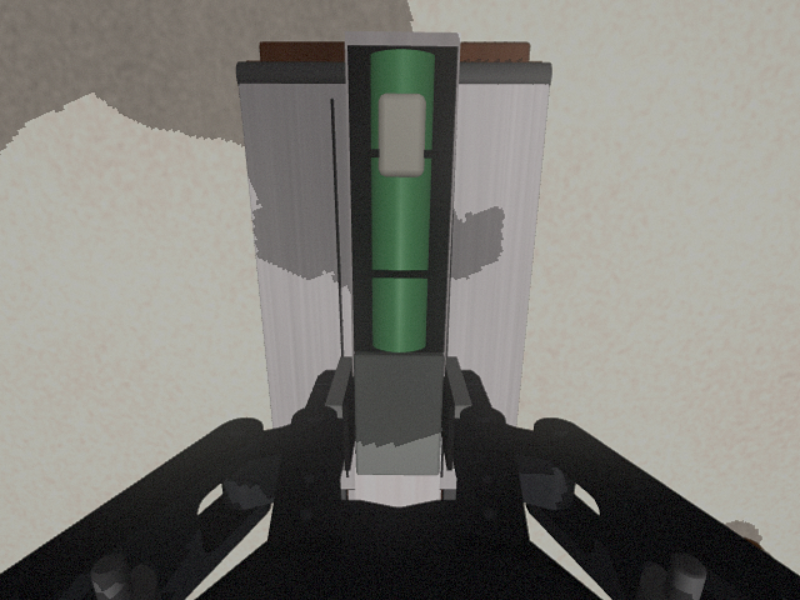

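The level is held lengthwise over the bed. Its centre column is about 402 of 800. The bed's hinge-end corners are at (240,84) and (550,84), and the left scribed line runs from (332,98) to (341,330).

```bash
python3 - <<'E'
from h import *
s=sense();m=camera_model('wrist');R=cv2.Rodrigues(s['tcp_rot'])[0];p=np.array(s['eef_pos'])
W=lambda u,v,z:R.T@(atz('wrist',(u*.8,v*.8),z,m)-p)
for n,u,v,z in [('cL',240,84,50),('cR',550,84,50),('eL',270,400,50),('eR',521,400,50),('ln0',332,98,50),('ln1',341,330,50),('hgL',238,63,46),('hgR',551,63,46)]: print(n,W(u,v,z).round(1))
for n,u,v,z in [('lvtopL',346,44,148),('lvtopR',459,42,148),('restTL',355,355,154),('restTR',446,355,154),('restB',399,474,154)]: print(n,W(u,v,z).round(1))
E
```

```text
cL [116.4 -76.4  92.4]
cR [116.4  72.4  92.4]
eL [-54.3 -77.3  92.4]
eR [-54.4  73.   92.4]
ln0 [110.3 -32.6  92.4]
ln1 [ -9.6 -33.   92.4]
hgL [126.3 -77.8  96.4]
hgR [126.3  73.2  96.4]
lvtopL [107.3 -14.3  -5.6]
lvtopR [107.8  15.2  -5.6]
restTL [ 21.8 -13.9 -11.6]
restTR [ 21.8  14.  -11.6]
restB [-21.8  -0.4 -11.6]
```

```bash
python3 -m handwheel '[[-0.15,-0.22,2,0,0,0,255],[0,0,2.5,0,0,0,255],[0,0,1.8,0,0,0,255],[0,0,0.2,0,0,0,255],[0,0,0.1,0,0,0,255]]'
python3 -m handwheel '[[0,0,0.1,0,0,0,255],[0,0,0,0,0,0,255]]'
```

```text
time: 8.25
eef_pos: [510.8, -40.0, 76.3]
tcp_rot: [2.585, 1.785, -0.001]
wrist_force: [-0.3, 0.5, -3.2]
grip_width: 28.8
grip_force: 50.6
time: 8.45
eef_pos: [511.5, -40.0, 76.1]
tcp_rot: [2.584, 1.785, 0.002]
wrist_force: [-0.6, 0.3, -3.5]
grip_width: 29.0
grip_force: 50.6
```

```bash
python3 -m handwheel '[[0,0,0.1,0,0,0,255],[0,0,0,0,0,0,255]]'; python3 -m handwheel '[[0,0,0.1,0,0,0,255],[0,0,0,0,0,0,255]]'; python3 -m handwheel '[[0,0,0.05,0,0,0,255],[0,0,0,0,0,0,255]]'
```

```text
time: 8.65
eef_pos: [511.1, -39.9, 74.7]
tcp_rot: [2.584, 1.786, 0.001]
wrist_force: [-0.2, -0.3, -3.1]
grip_width: 28.9
grip_force: 50.6
time: 8.85
eef_pos: [511.1, -40.0, 73.4]
tcp_rot: [2.584, 1.786, 0.001]
wrist_force: [0.7, -0.6, -1.7]
grip_width: 29.2
grip_force: 51.0
time: 9.05
eef_pos: [511.1, -40.1, 73.3]
tcp_rot: [2.584, 1.786, 0.001]
wrist_force: [0.6, -0.8, 5.2]
grip_width: 29.2
grip_force: 51.7
```

```bash
python3 -m handwheel '[[0,0,0,0,0,0,0],[0,0,0,0,0,0,0],[0,0,0,0,0,0,0],[0,0,0,0,0,0,0],[0,0,-1.8,0,0,0,0],[0,0,-2.2,0,0,0,0],[0,0,0,0,0,0,255],[0,0,0,0,0,0,255]]'; python3 -m handwheel '[[0,0,0,0,0,0,255],[0,0,0,0,0,0,255],[0,0,0,0,0,0,255],[0,0,0,0,0,0,255]]'
cat > bub.py <<'E'
from h import *
import sys
# vial strip along level: sample brightness/greenness along the axis column, image scale from marks
s=sense();im=get_image('wrist');n=sys.argv[1];print(s['time'],s['eef_pos'].round(1) if hasattr(s['eef_pos'],'round') else s['eef_pos'],s['wrist_force'],s['grip_width'])
cv2.imwrite(f'pics/{n}.png',im[:,:,::-1])
a=im.astype(int)
g=(a[...,1]>a[...,0]*1.25)&(a[...,1]>a[...,2]*1.15)&(a[...,1]>40);g[330:]=0
nn,l,st,c=cv2.connectedComponentsWithStats(cv2.morphologyEx(g.astype('uint8'),cv2.MORPH_CLOSE,np.ones((15,15))))
i=1+np.argmax(st[1:,4]);x,y,w,h,_=st[i];print('vial box',x,y,w,h)
cx=x+w//2
for v in range(y,y+h,2): print(v,a[v,cx-2:cx+3].mean(0).astype(int).tolist(),end=';')
cr=im[max(0,y-20):y+h+60,x-60:x+w+60];cr=cv2.resize(cr,None,fx=2,fy=2,interpolation=cv2.INTER_CUBIC);cv2.imwrite(f'pics/{n}c.png',cr[:600,:800,::-1])
E
python3 bub.py b1
```

```text
time: 9.85
eef_pos: [511.1, -39.9, 112.9]
tcp_rot: [2.584, 1.787, 0.001]
wrist_force: [0.3, -0.4, 0.0]
grip_width: 59.1
grip_force: 0.0
time: 10.25
eef_pos: [510.7, -39.9, 112.4]
tcp_rot: [-2.584, -1.786, 0.001]
wrist_force: [0.7, 0.7, 0.3]
grip_width: 0.2
grip_force: 0.0
10.25 [510.7 -39.9 112.4] [0.68525557 0.74884682 0.2679256 ] 0.17805213645019752
vial box 302 66 39 184
66 [62, 92, 67];68 [73, 114, 81];70 [72, 113, 80];72 [72, 114, 80];74 [73, 113, 80];76 [73, 113, 79];78 [74, 114, 81];80 [73, 115, 81];82 [73, 114, 81];84 [73, 113, 80];86 [74, 114, 82];88 [73, 114, 81];90 [72, 114, 80];92 [73, 113, 80];94 [74, 114, 81];96 [73, 114, 79];98 [74, 114, 80];100 [74, 114, 81];102 [74, 114, 81];104 [73, 114, 80];106 [76, 116, 83];108 [75, 116, 82];110 [78, 116, 83];112 [78, 118, 84];114 [76, 116, 82];116 [76, 115, 83];118 [77, 117, 83];120 [76, 116, 84];122 [74, 116, 81];124 [122, 118, 111];126 [132, 128, 120];128 [134, 131, 123];130 [133, 130, 122];132 [132, 128, 120];134 [133, 130, 123];136 [132, 128, 121];138 [133, 129, 121];140 [132, 129, 120];142 [133, 129, 122];144 [133, 130, 121]
[... 257 characters left out ...]
;172 [81, 121, 88];174 [82, 122, 89];176 [81, 121, 88];178 [82, 121, 88];180 [83, 123, 89];182 [81, 122, 88];184 [83, 123, 90];186 [83, 122, 90];188 [83, 122, 89];190 [84, 123, 90];192 [82, 122, 89];194 [83, 123, 90];196 [83, 123, 90];198 [39, 53, 40];200 [32, 36, 33];202 [41, 47, 42];204 [85, 125, 91];206 [83, 123, 89];208 [84, 124, 91];210 [83, 123, 91];212 [83, 123, 89];214 [84, 123, 92];216 [84, 122, 90];218 [84, 122, 90];220 [85, 123, 91];222 [82, 122, 90];224 [81, 121, 88];226 [82, 122, 89];228 [83, 121, 89];230 [81, 121, 88];232 [81, 121, 87];234 [82, 122, 88];236 [81, 121, 88];238 [83, 123, 90];240 [82, 121, 88];242 [81, 121, 86];244 [82, 121, 88];246 [82, 122, 89];248 [84, 125, 91];
```

View pics/b1.png

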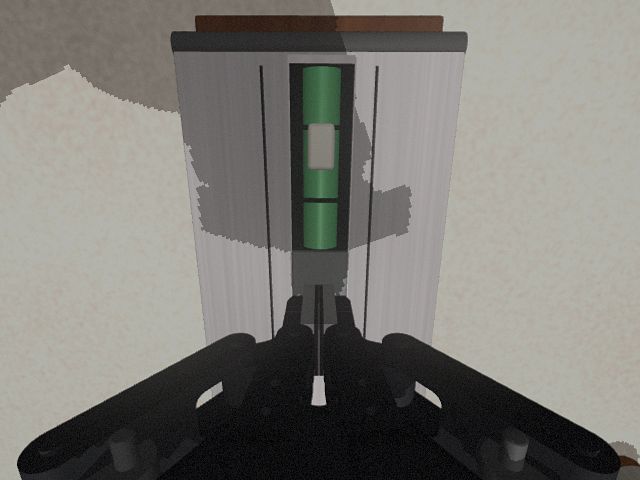

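```bash
python3 -m handwheel '[[0,0,-3,0,0,0,255],[0,0,-2,0,0,0,255]]'; python3 - <<'E'
from h import *
s=sense();m=camera_model('wrist');R=cv2.Rodrigues(s['tcp_rot'])[0];p=np.array(s['eef_pos'])
im=get_image('wrist').astype(int);np.save('b2.npy',im)
f=lambda v,z,u=320:(R.T@(atz('wrist',(u,v),z,m)-p))[0]
# project expected vial column
for x in (24,104): print(proj('wrist',p+R@np.array([x,0,p[2]-88]),m))
u=int(proj('wrist',p+R@np.array([64,0,p[2]-88]),m)[0,0])
col=im[:,u-3:u+4].mean(1);sat=col[:,1]-col[:,0];g=np.where((sat>20))[0];g=g[(g<300)];w=np.where((abs(sat)<12)&(col[:,0]>90))[0];w=w[(w>g.min())&(w<g.max())]
a,b=f(g.min(),88),f(g.max(),88);c,d=f(w.min(),88),f(w.max(),88);print(g.min(),g.max(),w.min(),w.max(),a,b,c,d,'bubble',(c+d)/2-(a+b)/2)
E
python3 -m handwheel '[[-4,0,-3,0,0,0,0],[-4,0,-3,0,0,0,0],[-4,0,-2,0,0,0,0],[-4,-0.2,0,0,0,0,0],[-2.8,-0.2,0,0,0,0,0],[0,0,0,0,0,-8.5,0],[0,0,0,0,0,-8.5,0],[0,0,0,0,0,-8.5,0]]'
python3 -m handwheel '[[0,0,0,0,0,-8.5,0],[0,0,0,0,0,-8.5,0],[0,0,0,0,0,-8.5,0],[0,0,0,0,0,-8.5,0],[0,0,0,0,0,0,0]]'
python3 - <<'E'
from h import *
s=sense();im=get_image('wrist');cv2.imwrite('pics/k1.png',im[:,:,::-1]);print(s['joint_pos'],s['eef_pos'],s['time']);print([(r['box'],r['confidence']) for r in look_for('screw','wrist')])
E
```

```text
time: 10.5
eef_pos: [510.9, -40.0, 163.4]
tcp_rot: [-2.584, -1.786, 0.001]
wrist_force: [0.4, -0.0, -0.9]
grip_width: -0.1
grip_force: 0.0
[[319.48793951 223.74795772]]
[[319.5798394   85.38700232]]
86 223 128 161 103.68197999973452 24.48640227850959 81.30186060930045 62.601440750803725 bubble 7.867459540930028
time: 11.35
eef_pos: [440.4, -214.7, 242.5]
tcp_rot: [-2.12, -2.318, 0.0]
wrist_force: [0.0, -0.0, -0.3]
grip_width: 85.2
grip_force: 0.0
time: 11.85
eef_pos: [440.5, -214.5, 242.5]
tcp_rot: [-1.356, -2.833, -0.001]
wrist_force: [0.1, -0.4, -0.8]
grip_width: 85.6
grip_force: 0.0
[ 0.51251414  0.52414376 -0.2351811   1.96499763  0.18693312  0.6734986
  0.83883909] [ 440.49614673 -214.47915385  242.45351903] 11.85
[([294.0, 198.5, 53.9, 61.5], 0.65)]
```

View pics/k1.png

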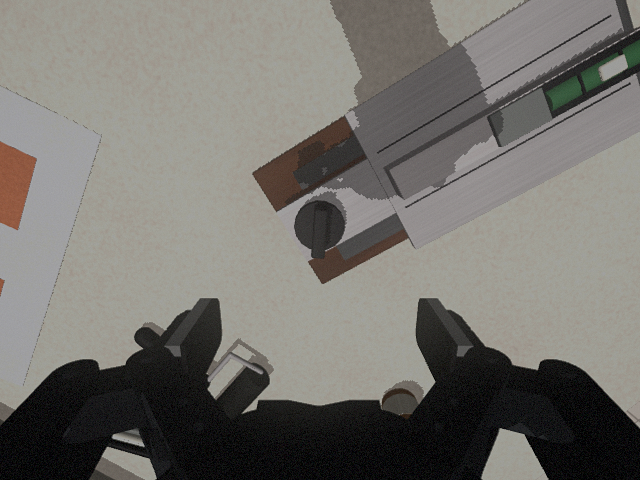

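The knob's disc is at (320,225). The bar runs nearly along the image column from (322,205) to (317,258), so the yaw is nearly right.

```bash
python3 - <<'E'
from h import *
im=cv2.imread('pics/k1.png',0)
for v in range(196,264,4): print(v,' '.join('%3d'%x for x in im[v,292:350:2]))
s=sense();m=camera_model('wrist');R=cv2.Rodrigues(s['tcp_rot'])[0];p=np.array(s['eef_pos'])
print('yaw',np.degrees(np.arctan2(R[1,0],R[0,0])))
for n,u,v,z in [('disc',320,225,68),('barend',317,258,96),('barfar',322,207,96),('barmid',319.5,232,96)]: X=atz('wrist',(u,v),z,m);print(n,X.round(1),(R.T@(X-p)).round(1))
for sh in (0,): 
  q=p.copy();
  for x in (-22,0,22): print(x,proj('wrist',p+R@np.array([x,0,p[2]-96]),m))
X,e=tri([ray('wrist',(319.5,232),m),ray('top',(406,270.5))]);print(X,e)
E
```

```text
196  46  49  46  51  50  65 155 156 157 158 156 105  87 102  96  96  96  93 100  92  92  93 152 155 152 150 153 150 148
200  51  59 116 155 159 155 158 156  91  90  95  91  59  67  70  86  83 100  97  95 100  96  89  92 156 153 158 156 155
204 161 159 156 160 156 155 101  50  39  50  55  49  41  23  34  37  39  32  36  34  46  99  98  97  96 157 155 155 153
208 159 157 153 157  86  41  51  53  51  53  52  42  31  34  38  39  35  35  37  44  46  47  36 104  97  95 154 147 147
212 154 155 160  51  52  54  53  49  51  51  57  45  56  48  48  56  49  47  36  35  52  48  47  47  36  98  98 154 152
216 156 158  42  57  57  53  52  49  56  55  54  38  55  52  53  48  49  44  34  45  52  49  53  48  55  49  97 157 151
220 157 158  53  57  58  53  52  56  53  50  56  40  49  51  51  51  51  42  41  45  51  49  50  46  49  48  70 104 154
224 156  94  49  54  60  55  54  55  52  57  52  45  56  54  51  53  52  33  40  45  52  48  43  50  53  52  59 155 154
228 155  85  55  56  60  58  52  54  55  58  51  48  53  54  46  52  48  39  37  46  51  55  48  55  51  45  79 155 152
232 157 157  53  49 
[... 621 characters left out ...]
50  50  54  56  52  48  51  43  62  64  66  64  56  66  64  74  72  73  73  74
256 159 156 153 154 157 159 154 149 148 150  49  55  59  50  50  50  45  60  62  57  58  61  57  58  62  71  71  74  78
260 158 158 156 157 156 156 157 153 153  79  62  65  66  70  60  68  67  64  62  62  63  60  63  62  60  66  58  61  63
yaw 128.60557595016652
disc [ 443.2 -214.5   68. ] [ -1.7   2.  174.5]
barend [ 455.2 -234.    96. ] [-24.5  -0.7 146.5]
barfar [ 430.2 -195.9   96. ] [ 20.9   3.5 146.6]
barmid [ 442.2 -214.2   96. ] [ -0.8   1.4 146.5]
-22 [[317.83741954 255.32556977]]
0 [[317.81648224 231.07817157]]
22 [[317.79458844 205.72305429]]
[ 438.38981335 -212.35494458  110.79478228] 1.806923696822441
```

```bash
python3 -m handwheel '[[-0.1,0.16,4,0,0,3,0],[0,0,4.5,0,0,0,0],[0,0,4.5,0,0,0,0],[0,0,2.5,0,0,0,0],[0,0,0,0,0,0,0],[0,0,0,0,0,0,255],[0,0,0,0,0,0,255],[0,0,0,0,0,0,255]]' 40; python3 -m handwheel '[[0,0,0,0,0,0,255],[0,0,0,0,0,0,255],[0,0,0,0,0,0,255]]'
```

```text
time: 12.75
eef_pos: [443.7, -214.7, 89.3]
tcp_rot: [1.43, 2.794, 0.001]
wrist_force: [-0.1, -0.2, 0.1]
grip_width: 44.1
grip_force: 0.0
time: 13.05
eef_pos: [442.2, -215.1, 88.7]
tcp_rot: [1.432, 2.795, -0.002]
wrist_force: [-1.0, -1.2, 7.6]
grip_width: 11.1
grip_force: 39.9
```

Gripped: width 11 on a 12 mm bar. Next I turn about 95° clockwise seen from above, which is positive about tool z.

```bash
python3 -m handwheel '[[0,0,0,0,0,8,255],[0,0,0,0,0,8,255],[0,0,0,0,0,8,255],[0,0,0,0,0,8,255],[0,0,0,0,0,8,255],[0,0,0,0,0,8,255]]'; python3 -m handwheel '[[0,0,0,0,0,8,255],[0,0,0,0,0,8,255],[0,0,0,0,0,8,255],[0,0,0,0,0,8,255],[0,0,0,0,0,8,255],[0,0,0,0,0,7,255],[0,0,0,0,0,0,255]]'; python3 -c "
from workcell import *;s=sense();print(s['joint_pos'],s['wrist_torque'])"
```

```text
time: 13.65
eef_pos: [444.0, -214.8, 88.7]
tcp_rot: [2.448, 1.965, 0.003]
wrist_force: [1.2, 0.2, 5.0]
grip_width: 11.2
grip_force: 39.5
time: 14.35
eef_pos: [445.4, -215.8, 88.7]
tcp_rot: [3.024, 0.832, 0.007]
wrist_force: [3.7, -1.9, 3.5]
grip_width: 11.5
grip_force: 39.5
[ 0.2513683   0.80764372  0.1748588   2.09242891 -0.48109892  0.27220009
 -0.19589593] [-0.5268033  -0.7767739  -0.07302964]
```

```bash
python3 -m handwheel '[[0,0,0,0,0,0,0],[0,0,0,0,0,0,0],[0,0,0,0,0,0,0],[0,0,-3,0,0,0,0],[0,0,-4,0,0,-7.7,255],[0,0,0,0,0,-7.7,255],[0,0,0,0,0,-7.7,255],[0,0,0,0,0,-7.7,255]]'; python3 -m handwheel '[[0,0,0,0,0,-7.7,255],[4.5,0,0,0,0,0,255],[4.7,0,0,0,0,0,255],[4.7,0,0,0,0,0,255],[4.7,0,0,0,0,0,255],[0,0,0,0,0,0,255]]'
cat > bub.py <<'E'
from h import *
s=sense();m=camera_model('wrist');R=cv2.Rodrigues(s['tcp_rot'])[0];p=np.array(s['eef_pos'])
im0=get_image('wrist');cv2.imwrite('pics/b%d.png'%(s['time']*100),im0[:,:,::-1]);im=im0.astype(int)
print(s['time'],p,'yaw',np.degrees(np.arctan2(R[1,0],R[0,0])),s['wrist_force'])
f=lambda v,z,u=320:(R.T@(atz('wrist',(u,v),z,m)-p))[0]
u=int(proj('wrist',p+R@np.array([64,0,p[2]-88]),m)[0,0])
col=im[:,u-3:u+4].mean(1);sat=col[:,1]-col[:,0];g=np.where((sat>20))[0];g=g[(g<300)];w=np.where((abs(sat)<12)&(col[:,0]>90))[0];w=w[(w>g.min())&(w<g.max())]
a,b=f(g.min(),88),f(g.max(),88);c,d=f(w.min(),88),f(w.max(),88);print(g.min(),g.max(),w.min(),w.max(),'vial mid x',(a+b)/2,(a-b),'bubble',(c+d)/2-(a+b)/2,c-d)
E
python3 bub.py
```

```text
time: 15.15
eef_pos: [441.9, -213.7, 157.9]
tcp_rot: [-2.692, -1.618, 0.001]
wrist_force: [0.4, 0.2, -0.1]
grip_width: 12.8
grip_force: 0.0
time: 15.75
eef_pos: [510.1, -31.0, 157.1]
tcp_rot: [-2.568, -1.802, -0.006]
wrist_force: [-0.7, 0.7, -0.0]
grip_width: -0.0
grip_force: 0.0
15.75 [510.13506213 -31.00706664 157.11245513] yaw 70.12734037530686 [-0.65351305  0.66255963 -0.02676835]
100 238 179 209 vial mid x 56.13672337039576 79.3242736129013 bubble -12.455383945273326 17.931496619195684
```

```bash
python3 -m handwheel '[[-0.8,0.4,3,0,0,0.7,255],[0,0,2.4,0,0,0,255],[0,0,0,0,0,0,255]]'; python3 -m handwheel '[[0,0,0.15,0,0,0,255],[0,0,0,0,0,0,255]]'; python3 -m handwheel '[[0,0,0.15,0,0,0,255],[0,0,0,0,0,0,255]]'
```

```text
time: 16.1
eef_pos: [507.1, -50.5, 101.8]
tcp_rot: [-2.594, -1.767, 0.007]
wrist_force: [-0.2, -0.7, 0.2]
grip_width: 0.0
grip_force: 0.0
time: 16.3
eef_pos: [509.0, -49.5, 102.9]
tcp_rot: [-2.595, -1.77, -0.0]
wrist_force: [0.3, -0.4, 0.7]
grip_width: -0.4
grip_force: 0.0
time: 16.5
eef_pos: [509.4, -49.1, 101.3]
tcp_rot: [2.594, 1.771, 0.001]
wrist_force: [0.1, 0.3, 1.1]
grip_width: -0.1
grip_force: 0.0
```

```bash
python3 -m handwheel '[[0.9,-0.17,-0.3,0,0,-0.8,255],[0,0,0,0,0,0,255],[0,0,0,0,0,0,255],[0,0,0.3,0,0,0,255],[0,0,0,0,0,0,255]]'; python3 bub.py; python3 -m handwheel '[[0,0,0.15,0,0,0,255],[0,0,0,0,0,0,255]]'; python3 -m handwheel '[[0,0,0.15,0,0,0,255],[0,0,0,0,0,0,255]]'
```

```text
time: 17.0
eef_pos: [511.0, -40.1, 100.6]
tcp_rot: [-2.583, -1.789, -0.0]
wrist_force: [-0.6, -0.4, 2.4]
grip_width: -0.1
grip_force: 1.5
17.0 [510.98421049 -40.13326955 100.62526074] yaw 69.41137265646545 [-0.5958785  -0.4386852   2.37826411]
58 256 170 215 vial mid x 64.56056183229533 79.93452756955233 bubble -11.523439918316825 19.17780325465882
time: 17.25
eef_pos: [510.9, -40.4, 100.0]
tcp_rot: [2.583, 1.788, 0.001]
wrist_force: [-1.1, 0.2, 9.4]
grip_width: 0.1
grip_force: 4.8
time: 17.45
eef_pos: [511.0, -40.4, 99.8]
tcp_rot: [2.583, 1.788, 0.002]
wrist_force: [-3.8, -0.2, 23.8]
grip_width: -0.2
grip_force: 11.7
```

```bash
python3 -m handwheel '[[0,0,-0.08,0,0,0,255],[0,0,0,0,0,0,255],[0,0,0,0,0,0,255],[0,0,0,0,0,0,255],[0,0,0,0,0,0,255],[0,0,0,0,0,0,255],[0,0,0,0,0,0,255],[0,0,0,0,0,0,255]]';python3 -m handwheel '[[0,0,0,0,0,0,255],[0,0,0,0,0,0,255],[0,0,0,0,0,0,255],[0,0,0,0,0,0,255],[0,0,0,0,0,0,255],[0,0,0,0,0,0,255],[0,0,0,0,0,0,255],[0,0,0,0,0,0,255]]'; python3 bub.py; ls -t pics | head -1
```

```text
time: 18.25
eef_pos: [510.9, -40.4, 99.9]
tcp_rot: [2.583, 1.788, 0.001]
wrist_force: [-2.3, -0.3, 16.1]
grip_width: -0.1
grip_force: 8.1
time: 19.05
eef_pos: [510.9, -40.4, 99.9]
tcp_rot: [2.583, 1.788, 0.001]
wrist_force: [-2.7, -0.1, 16.0]
grip_width: 0.0
grip_force: 8.1
19.05 [510.93826484 -40.36770256  99.86786953] yaw 69.38322914987044 [-2.73624576 -0.10949557 15.96511721]
58 256 137 186 vial mid x 64.63396432767702 79.52420044060045 bubble 1.307024976263662 19.700940795576123
b1905.png
```

View pics/b1905.png

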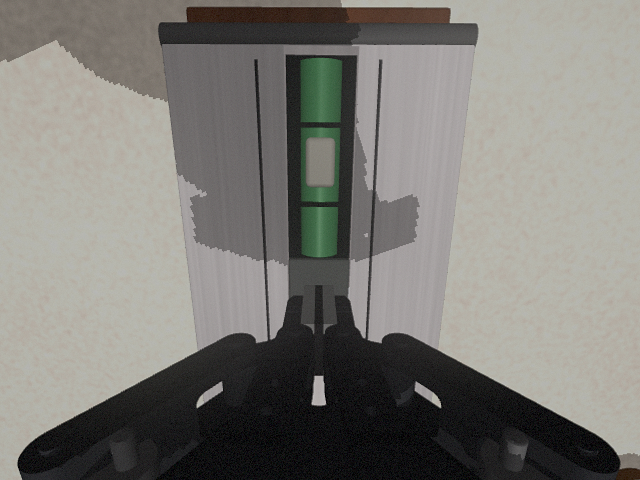

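The bubble (rows 137–186) sits between the marks at rows 125 and 204, and the level lies between the scribed lines while pressed at 16 N. I'm handing the job in.

```bash
python3 -c "
from workcell import *;print(close_job())"
```

```text
the job is handed in; nothing more can be done
None
```

The job is handed in at about 19 s of the 72 s: the middle-sized level lies between the scribed lines, the screw is turned 95° clockwise, and the bubble reads about 1.3 mm off centre (within ±5 mm) while pressed at 16 N.

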